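Strap down the oak rail and offer up the cast bracket

TASK

Secure the oak rail in the assembly jig: press both hinged hold-down straps down until their ball catches hold them shut. Then pick up the green cast bracket by its balance point and hold it level over the middle of the rail with about 25 mm of air under its foot, the foot in line with the rail and the upright at the end-stop end, so that I can brush glue underneath. Finish while still holding it there, and leave the other things on the bench alone.

Things in the scene. Friction and masses are not known exactly. Their poses are not given: they have to be found in the camera images.
- strap_1 (a joint): angle of the hinged steel hold-down strap at the end-stop end of the jig: 0 = shut, level; grows as its free end lifts, to 1.1 rad. Stiff hinge, stays where left. At about 0.13 rad its brass tongue meets two sprung balls (the catch); pushed on, with 6 to 10 N on the thumb pad, until it lies level it is past the balls and stays at 0 (reads within 0.02); left short of that it stays ajar
- strap_1_pad (a point): middle of the top face of the red thumb pad (26 x 24 mm) at the free end of this strap; moves with the strap, axes as the jig's when shut. 98 mm from the hinge axis. The strap is 24 mm wide, 4 mm thick; when shut its top is 84 mm above the bench and the pad stands out over the side of the jig, beyond the catch
- strap_1_hinge (a point): centre of this strap's hinge axis, fixed to the jig, 82 mm above the bench; axes as the jig's: the hinge axis runs along its x, the shut strap runs from here along +y
- strap_2 (a joint): angle of the hinged steel hold-down strap at the open end of the jig: 0 = shut, level; grows as its free end lifts, to 1.1 rad. Stiff hinge, stays where left. At about 0.13 rad its brass tongue meets two sprung balls (the catch); pushed on, with 6 to 10 N on the thumb pad, until it lies level it is past the balls and stays at 0 (reads within 0.02); left short of that it stays ajar
- strap_2_pad (a point): middle of the top face of the red thumb pad (26 x 24 mm) at the free end of this strap; moves with the strap, axes as the jig's when shut. 98 mm from the hinge axis. The strap is 24 mm wide, 4 mm thick; when shut its top is 84 mm above the bench and the pad stands out over the side of the jig, beyond the catch
- strap_2_hinge (a point): centre of this strap's hinge axis, fixed to the jig, 82 mm above the bench; axes as the jig's: the hinge axis runs along its x, the shut strap runs from here along +y
- rail_mid (a point): middle of the top face of the oak rail lying in the jig, 76 mm above the bench; fixed to the jig, axes as the jig's: x along the rail towards the end stop, y across the rail from the hinges to the catches, z up. The straps cross the rail at x = +125 and -125 mm
- jig: dark film-faced plywood jig screwed to the bench, 400 x 150 mm, base 18 mm thick: two wooden saddles carry the rail; grey hinge posts 40 mm from the rail's centre line on the -y side, grey catch posts 46 mm on the +y side (top 75 mm above the bench), a dark wooden end stop 63 mm high at the +x end. Origin under its centre, x along the rail
- rail: oak rail 370 x 44 x 44 mm, loose in the jig's saddles, its underside 32 mm above the bench; origin under its centre, x along its length
- bracket_balance (a point): balance point of the green cast-iron bracket (0.45 to 0.7 kg), in its gusset rib, 30 mm above the underside of the foot: the place to grip. Axes as bracket. The middle of the foot lies 29 mm from here towards -x, the inner face of the upright 43 mm towards +x. Here the rib is 10 mm thick (across y), its top 44 mm above the underside
- bracket: the green bracket, standing on its foot; origin under the middle of the foot, x along the foot towards the upright, z up. Foot: flat bar 160 x 30 x 7 mm. Upright at the +x end: 30 wide, 8 thick, top at 67 mm, a bolt boss standing out 14 mm on its outer face. The rib runs along the middle of the foot, sloping from 62 mm high at the upright to the foot 20 mm short of the toe
- screw_tin: open steel tin of brass screws, 62 mm across, 62 mm high; bystander, origin under its centre
- stain_jar: amber glass jar with black cap, 60 mm across, 75 mm high; bystander, origin under its centre
- screwdriver: screwdriver with blue handle, 210 mm long, lying at the far side of the bench; bystander, origin under its middle
- mallet: joiner's wooden mallet, 64 mm head, about 290 mm long, lying at the near left; bystander, origin on the bench near the middle of its length
- block_plane: small steel block plane, 160 mm long, 65 mm high; bystander at the far side, origin under its centre
Things that resemble listed ones, but are neither listed nor needed, are in the scene too. What is meant by the bracket is not brown or pink, and is the larger of those in its own colour.

How it is judged:
By the outcome, as a careful person would: the job done as asked, in the order asked, and still so for the second after the job is handed in, while the arm keeps its last pose, push and grip.
It also fails if it takes over 72 s, if anything falls off the work surface, if the arm or the gripper's body presses on something with over 40 N, if the wrist force passes 120 N, or if a joint passes its speed limit or range.

ROBOT

A 6-joint arm with a two-finger parallel gripper is mounted at the origin on the work surface. World frame = base frame: x ahead of the robot, y to its left, z up, the work surface at z = 0. Lengths are in mm, angles in rad, forces in N, time in s.
With the tool pointing down it reaches from about 400 to 925 mm from the base axis. Payload 12.5 kg.
Tool frame: the origin (TCP) lies between the finger pads; the fingertips stand 25 mm ahead of it and the grasp point (between the pads) lies 6 mm ahead of it; z points along the fingers, y is the line along which they close (so a half turn about z gives the same grasp; the last joint's range is limited). The gripper opens to 95 mm and grips with 3 to 60 N. Pads are 20 mm wide; open, the fingers measure 119 mm over their backs; the gripper's body (75 mm by 180 mm) begins 59 mm behind the grasp point.
Start: joints at [-1.255, 0.491, 1.559, -0, 1.092, -0.106], TCP at [255.902, -570.23, 200.661] pointing down, gripper open.
Joint ranges: [-3.1, 3.1], [-0.84, 2.19], [0.05, 2.79], [-1.13, 4.28], [0.06, 2.93], [-2.69, 2.69]. Speed limits (rad/s): [2.22, 2.22, 2.79, 3.14, 3.14, 3.14].

INTERFACE

Orientations are given as [roll, pitch, yaw] about the fixed x, y, z axes, in that order (R = Rz(yaw) Ry(pitch) Rx(roll)).
In Python, from cell import state, read_camera, job_done, cut_out gives the robot as it stands. The module is installed in compiled form; this text tells all that it offers.
- The arm moves only by the tool jog_arm, never from a script. Its argument "motion" is a list of rows, each a list of 2 entries, a list of its own where there are three numbers: the shift along the tool's x, y, z in mm, then the turn about the tool's z in rad. A call has 1 to 5 rows; each row is the pose to reach, as a shift and turn from the pose commanded when the call began, along the tool's axes at that moment; what a row does not reach only later rows make up. A row lasts 1/10 s, in which the tool goes at most 50 mm and 8.59 degrees, less where a joint would pass 70% of its speed; a pose out of reach is approached as far as the arm can. A call with a gripper value outside its range is refused whole. "grip" is the closure, from 0 (fully open) to 1 (shut), set as the call begins (left out, the last holds). The fingers move at their own pace and stop on an object; the grip force is fixed at half the most. Time passes only in rows, so rows that repeat a pose let the fingers close. It gives the time, the measured TCP pose, the force, the opening and the grip force at its end, in the units of the state.
- state(): the state, without advancing time (a new reading comes with each control period).
- read_camera(name): name is "scene" or "top" or "wrist"; returns a dict with "img" (420x560x3 uint8, blue, green, red), "vertical_fov" (degrees; the focal length in pixels is half the picture's height over the tangent of half this angle, whatever the lens; pixels are square), "cx", "cy" (the principal point, pixels), "k1" (the pictures are not rectified: a ray, as slopes to the right and down, at radius r is drawn at 1 + k1 r^2 times it, then the intrinsics apply), "extrinsics" (4x4, takes a point from camera to world coordinates). Camera axes: x right, y up, looking along -z (the intrinsics and any distortion apply to the point x, -y, -z); pixel columns grow to the right and rows downward; lengths in mm; the calibration is good to about 2 mm. A picture is of the moment at which its call begins. There is no depth.
- job_done(): hands the job in; it is judged then, once.
Trained networks look in a picture, given as the dict that the camera call returned (one of the last four; its "shot" number tells which), for a name from the list of things; names that differ only in an ending like _2 or _b are one class to them, and where a whole thing is asked for, a point or a joint stands for the part that bears it (a point fixed in the world has none). Each returns a list of dicts, best first, with "p" (0 to 1); they miss things now and then, are a little off and sometimes report something else, mostly with a low value. They report only what shows in the picture. A call takes as long as a camera call. They do not tell look-alikes from the thing itself.
- cut_out(name, picture): "region" (420x560 bool, what is visible of it) and "box" ([left, top, right, bottom] in pixels, round what is visible of it).
The state is a dict: "t": time; "joints": joint angles; "qvel": joint speeds; "tau": joint torques, N m; "eef_pos": TCP position; "tcp_rot": TCP orientation; "ft_force": force on the tool from outside, world axes, zero at the start; "moment": the same for the moment, N m; "opening": opening from 0.0 (shut) to 1.0 (fully open); "grip_force": force on a finger pad.
Only numpy, scipy, OpenCV 4.12 (cv2) and the standard library are available. Lean on these libraries where they do the work, as an engineer would, in place of code of your own. Each camera call takes 0.05 s, during which the arm holds its last target. There are 200 camera calls.

## Working session

There is one attempt and no reset: what is moved stays moved. The work goes in short steps, Python scripts to look and compute and a tool call to move; the robot and the scene stay as the last step left them, time stands still between calls to the robot, and variables do not carry over. Pictures are saved under pics/ and viewed, at most 10 in all, crops included, and the job is handed in when it is done.

Besides the shell and the picture viewer there is one more tool, called after ">>>" as a command line: name --argument value ..., lists and objects as JSON in quotes. jog_arm: Moves the arm, as the interface text tells. Its arguments: {"type":"object","properties":{"motion":{"type":"array"},"grip":{"type":"number"}},"required":["motion"]}

```bash
mkdir -p pics
cat > h.py <<'E'
import numpy as np, cv2
from cell import *
def K(p):
    f=p["img"].shape[0]/2/np.tan(np.radians(p["vertical_fov"])/2)
    return f
def ray(p,uv):
    f=K(p); d=np.array([(uv[0]-p["cx"])/f,(uv[1]-p["cy"])/f]); u=d.copy()
    for _ in range(20): u=d/(1+p["k1"]*(u@u))
    E=np.array(p["extrinsics"]); return E[:3,3],E[:3,:3]@np.array([u[0],-u[1],-1])
def at(p,uv,z):
    o,d=ray(p,uv); return o+d*(z-o[2])/d[2]
def proj(p,X):
    E=np.array(p["extrinsics"]); c=E[:3,:3].T@(np.array(X,float)-E[:3,3])
    u=np.array([c[0],-c[1]])/-c[2]; u=u*(1+p["k1"]*(u@u))
    return u*K(p)+[p["cx"],p["cy"]]
def tri(obs):
    A=np.zeros((3,3));b=np.zeros(3)
    for p,uv in obs:
        o,d=ray(p,uv); d=d/np.linalg.norm(d); M=np.eye(3)-np.outer(d,d); A+=M;b+=M@o
    return np.linalg.solve(A,b)
E
python3 - <<'E'
from h import *
for n in("top","scene"):
    p=read_camera(n); cv2.imwrite(f"pics/{n}0.png",cv2.resize(p["img"],(784,588)))
    print(n,p["vertical_fov"],p["cx"],p["cy"],p["k1"],np.round(p["extrinsics"],2).tolist())
    for k in("bracket","strap_1","strap_1_pad","rail","jig"):
        print(k,[(round(d["p"],2),np.round(d["box"]).tolist()) for d in cut_out(k,p)])
s=state();print(s)
E
```

```text
top 46.34453237775976 276.44231195778843 209.38221590990725 0.023608848257190004 [[0.0, 0.99, -0.1, 364.84], [-1.0, 0.0, 0.01, -9.94], [0.01, 0.1, 0.99, 1392.19], [0.0, 0.0, 0.0, 1.0]]
bracket [(0.72, [147.0, 140.0, 296.0, 224.0]), (0.66, [341.0, 262.0, 360.0, 286.0]), (0.61, [267.0, 247.0, 300.0, 275.0]), (0.57, [337.0, 212.0, 391.0, 243.0])]
strap_1 [(0.69, [166.0, 178.0, 178.0, 202.0]), (0.6, [257.0, 151.0, 273.0, 188.0])]
strap_1_pad [(0.72, [164.0, 177.0, 179.0, 205.0])]
rail [(0.65, [157.0, 159.0, 287.0, 207.0])]
jig [(0.77, [144.0, 143.0, 296.0, 226.0])]
scene 48.20413895837037 277.8796475399174 209.7784668044129 -0.09109348633666965 [[-0.51, -0.72, 0.47, 1125.08], [0.86, -0.43, 0.29, 362.31], [-0.0, 0.55, 0.83, 1186.66], [0.0, 0.0, 0.0, 1.0]]
bracket [(0.86, [208.0, 96.0, 235.0, 132.0]), (0.81, [200.0, 165.0, 237.0, 200.0]), (0.64, [250.0, 141.0, 259.0, 166.0]), (0.53, [275.0, 181.0, 315.0, 194.0])]
strap_1 [(0.79, [351.0, 241.0, 370.0, 287.0]), (0.72, [257.0, 213.0, 276.0, 259.0]), (0.2, [416.0, 178.0, 465.0, 246.0])]
strap_1_pad [(0.92, [352.0, 242.0, 371.0, 286.0])]
rail [(0.77, [243.0, 235.0, 381.0, 290.0])]
jig [(0.63, [232.0, 214.0, 390.0, 317.0])]
{'t': 0.6, 'joints': array([-1.25462797e+00,  4.90917794e-01,  1.55890164e+00,  7.00811703e-06,
        1.09167183e+00, -1.05596890e-01]), 'qvel': array([-2.24190930e-04,  6.65693101e-05, -1.03283329e-03,  1.40243042e-03,
       -8.12176815e-04, -4.50853110e-04]), 'tau': array([ 7.03981914e-04, -6.12209344e+01, -2.58357239e+01,  6.93648867e-02,
        4.46360826e-02, -1.71723747e-05]), 'eef_pos': array([ 255.88958703, -570.24398362,  200.64931768]), 'tcp_rot': array([3.14149118e+00, 4.50105277e-06, 4.21762014e-01]), 'ft_force': array([ 0.70460309,  0.1488841 , -0.27772617]), 'moment': array([-0.01963938, -0.00846416,  0.03006843]), 'grip_force': 0.0, 'opening': 1.0054220777491427}
```

View pics/top0.png

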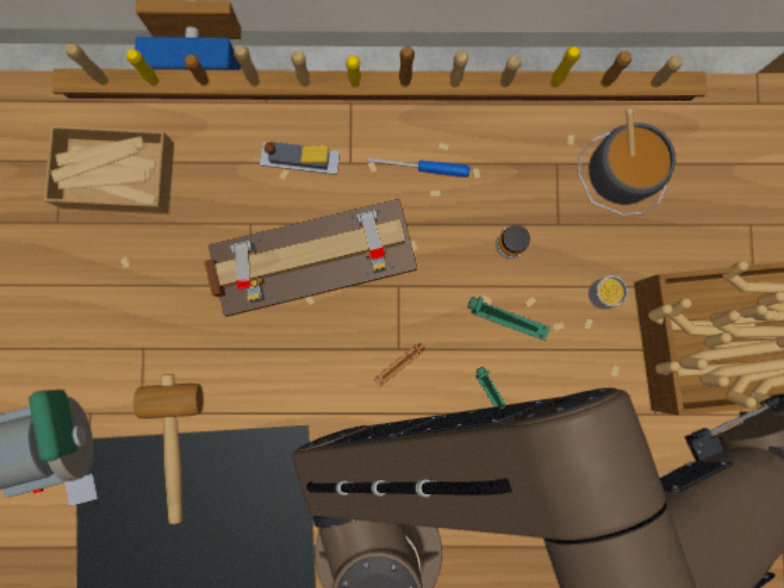

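View pics/scene0.png

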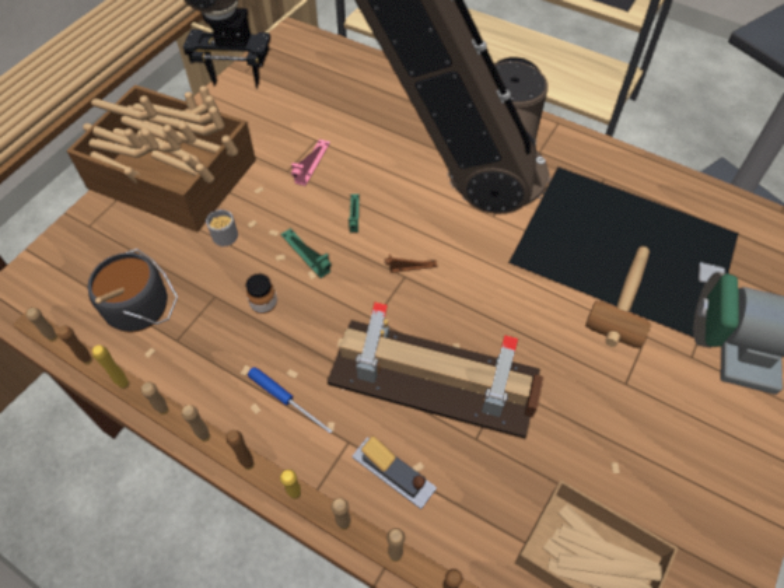

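The top view shows the jig at (312,257), with its end stop at the left (213,277) and both red pads up at (243,284) and (377,254). Bracket-like things in the scaled top view:
- Large green at (509,318)
- Small green at (490,386)
- Brown at (400,364)
- Pink, visible only in the scene view at (310,160)

The large green one fits, since it is the larger of the two greens. I'll confirm it in an enlarged crop.

Run:
```python
from h import *
T=read_camera("top");S=read_camera("scene")
c=T["img"][135:295,140:400]; cv2.imwrite("pics/c1.png",cv2.resize(c,None,fx=3,fy=3,interpolation=cv2.INTER_CUBIC))
def red(p):
    i=p["img"].astype(int); m=((i[...,2]>150)&(i[...,1]<80)&(i[...,0]<80)).astype(np.uint8)
    n,l,st,ce=cv2.connectedComponentsWithStats(m); return [(st[k].tolist(),ce[k]) for k in range(1,n) if st[k][4]>15]
rt,rs=red(T),red(S); print(rt,rs)
def green(p):
    i=p["img"].astype(int); m=((i[...,1]>i[...,2]+25)&(i[...,1]>i[...,0]+5)).astype(np.uint8)
    n,l,st,ce=cv2.connectedComponentsWithStats(m)
    for k in range(1,n):
        if st[k][4]>60: print(st[k].tolist(),cv2.minAreaRect(np.argwhere(l==k)[:,::-1].astype(np.float32)), ce[k].round(1))
green(T);print();green(S)
i=T["img"].astype(int)
for d in cut_out("jig",T)[:1]:
    r=cv2.minAreaRect(np.argwhere(d["region"])[:,::-1].astype(np.float32)); print(r); print([at(T,q,18).round() for q in cv2.boxPoints(r)])
for d in cut_out("rail",T)[:1]:
    r=cv2.minAreaRect(np.argwhere(d["region"])[:,::-1].astype(np.float32)); print(r); print([at(T,q,76).round() for q in cv2.boxPoints(r)])
```

```text
[([264, 177, 11, 8, 67], array([269.10447761, 180.7761194 ])), ([169, 198, 10, 9, 54], array([173.2962963 , 202.68518519]))] [([267, 217, 9, 5, 35], array([271.11428571, 219.        ])), ([360, 240, 9, 9, 63], array([364.01587302, 244.04761905]))]
[335, 212, 57, 31, 547] ((362.6836242675781, 227.42764282226562), (59.888668060302734, 12.59974479675293), 23.498565673828125) [363.  227.5]
[340, 262, 21, 28, 195] ((349.2063903808594, 276.9394836425781), (31.383747100830078, 8.942680358886719), 62.35402297973633) [348.8 275.9]
[21, 279, 32, 51, 1013] ((36.74528503417969, 303.14154052734375), (49.45075607299805, 26.844697952270508), 79.3803482055664) [ 34.6 302.7]

[250, 139, 6, 23, 103] ((252.8385009765625, 149.9225616455078), (4.988924980163574, 21.951269149780273), 3.814074993133545) [252.8 149.8]
[202, 164, 26, 32, 166] ((216.4716796875, 179.15093994140625), (37.59486389160156, 7.125823497772217), 47.48955154418945) [213.7 177.7]
[515, 196, 12, 39, 431] ((520.5, 215.0), (38.0, 11.0), 90.0) [520.5 215.2]
((220.3664093017578, 184.287841796875), (53.1834831237793, 146.5865936279297), 76.23921203613281)
[array([597., 360.,  18.]), array([699., -42.,  18.]), array([551., -78.,  18.]), array([451., 321.,  18.])]
((221.7483367919922, 181.0072479248047), (18.912988662719727, 135.86227416992188), 76.1485824584961)
[array([554., 315.,  76.]), array([645., -41.,  76.]), array([594., -53.,  76.]), array([504., 302.,  76.])]
```

View pics/c1.png

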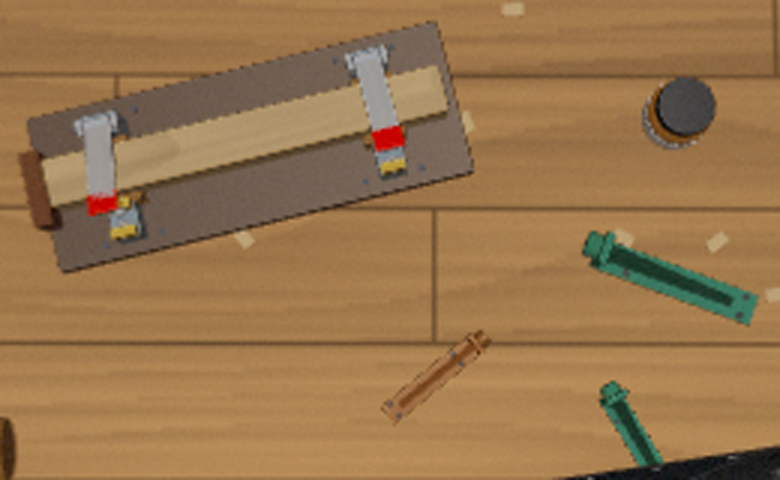

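The crop confirms the large green bracket at crop (670,278), with its boss and upright at the left (597,247) and toe at (752,310). It's clearly larger than the small green one at (630,425). Next I'll compute poses.

```bash
cat >> h.py <<'E'
from scipy.optimize import minimize
def box(x0,x1,y0,y1,z0,z1): return np.array([[x,y,z] for x in(x0,x1) for y in(y0,y1) for z in(z0,z1)],float)
BR=[box(-80,80,-15,15,0,7),box(72,80,-15,15,0,67),box(80,94,-9,9,35,53),np.array([[72,y,62] for y in(-5,5)]+[[x,y,7] for x in(72,-60) for y in(-5,5)],float)]
def w(P,q): c,s=np.cos(q[2]),np.sin(q[2]); return np.array(P)@np.array([[c,s,0],[-s,c,0],[0,0,1]])+[q[0],q[1],0]
def gmask(p):
    i=p["img"].astype(int); return ((i[...,1]>i[...,2]+12)&(i[...,1]>i[...,0]+3)).astype(np.uint8)
def fit(views,q0):  # views: (pic, roi box)
    F=4
    obs=[]
    for p,(l,t,r,b) in views:
        m=np.zeros((420,560),np.uint8); m[t:b,l:r]=gmask(p)[t:b,l:r]
        obs.append((p,cv2.GaussianBlur(cv2.resize(m[t:b,l:r]*255,None,fx=F,fy=F,interpolation=cv2.INTER_LINEAR),(0,0),3).astype(float)/255,(l,t)))
    def cost(v):
        q=[v[0],v[1],v[2]/100]; e=0
        for p,m,o in obs:
            k=np.zeros(m.shape,np.uint8)
            for P in BR:
                h=cv2.convexHull(np.array([(proj(p,X)-o+.5)*F-.5 for X in w(P,q)],np.float32)); cv2.fillPoly(k,[np.round(h*16).astype(np.int32)],255,shift=4)
            e+=np.abs(cv2.GaussianBlur(k,(0,0),3)/255.-m).sum()/m.sum()
        return e
    v=np.array([q0[0],q0[1],q0[2]*100]); 
    for _ in range(3):
        r=minimize(cost,v,method="Nelder-Mead",options=dict(initial_simplex=v+np.array([[0,0,0],[8,0,0],[0,8,0],[0,0,10]])));v=r.x
    return [v[0],v[1],v[2]/100],r.fun
E
python3 - <<'E'
from h import *
T=read_camera("top");S=read_camera("scene")
f=lambda u,v:(u/3+140-.33,v/3+135-.33)
C=[at(T,f(*c),18)[:2] for c in((437,22),(473,172),(65,271),(28,118))]
print(np.round(C)); print("sides",[np.linalg.norm(C[i]-C[i-1]).round() for i in range(4)])
ax=(C[3]-C[0]+C[2]-C[1]); yaw=np.arctan2(ax[1],ax[0]); c=np.mean(C,0); print("jig",c,yaw)
R=np.array([[np.cos(yaw),-np.sin(yaw)],[np.sin(yaw),np.cos(yaw)]])
for n,a,b in(("pad1",(173.3,202.7),(364,244)),("pad2",(269.1,180.8),(271.1,219))):
    P=tri([(T,a),(S,b)]); print(n,P.round(1),"jig frame",((P[:2]-c)@R).round(1))
a=at(T,f(600,248),30);b=at(T,f(752,310),7)
q0=[*((a+b)/2)[:2],np.arctan2(*(a-b)[1::-1])];print(q0)
for v in([(T,(325,200,400,255))],[(S,(190,155,245,205))],[(T,(325,200,400,255)),(S,(190,155,245,205))]):
    q,e=fit(v,q0);print(q,e,w([[29,0,30]],q))
E
```

```text
[[696. -42.]
 [553. -76.]
 [458. 305.]
 [602. 343.]]
sides [np.float64(397.0), np.float64(148.0), np.float64(392.0), np.float64(149.0)]
jig [577.36975148 132.465081  ] 1.8119797990057938
pad1 [507.2 247.2 141.1] jig frame [128.2  40.7]
pad2 [564.4   3.  141.4] jig frame [-122.7   43.5]
[np.float64(452.1011125423033), np.float64(-266.10857754493094), np.float64(1.2025647871176042)]
[np.float64(451.78057246052276), np.float64(-266.9493696763864), np.float64(1.2078407406936995)] 0.11212876020575183 [[ 462.07669807 -239.83867442   30.        ]]
[np.float64(453.26900713942877), np.float64(-264.6391943067082), np.float64(1.1645237987782395)] 0.2808194784635356 [[ 464.72945985 -237.99978696   30.        ]]
[np.float64(451.4053493244817), np.float64(-267.45283357942054), np.float64(1.2023929524793586)] 0.4177981944026149 [[ 461.84901475 -240.39863146   30.        ]]
```

Jig centre is about (577,132) with yaw 1.812, the pads are at about (507,247,141) and (564,3,141), and the bracket balance point is at about (462,-240) with yaw 1.20. Pad heights and the 250 mm strap spacing agree with the description. I'm moving towards pad 2 with the gripper shut.

>>> jog_arm --motion '[[[30,-24,0],-0.1],[[66,-52,0],-0.24],[[102,-80,0],-0.38],[[138,-108,0],-0.52],[[174,-136,0],-0.66]]' --grip 1

```text
t: 1.4
eef_pos: [359.5, -373.3, 200.8]
tcp_rot: [3.141, 0.0, 1.087]
ft_force: [0.1, -0.1, -0.1]
opening: 0.637
grip_force: 0.0
```

>>> jog_arm --motion '[[[43,0,0],-0.14],[[86,0,0],-0.28],[[129,0,0],-0.42],[[172,0,0],-0.56],[[214,0,0],-0.7]]'

```text
t: 1.9
eef_pos: [460.1, -184.3, 200.9]
tcp_rot: [3.141, 0.0, 1.788]
ft_force: [0.5, -0.2, -0.8]
opening: 0.22
grip_force: 0.0
```

>>> jog_arm --motion '[[[32,27,0],-0.03],[[68,58,0],-0.03],[[104,88,0],-0.03],[[136,115,0],-0.03],[[161,137,0],-0.03]]'

```text
t: 2.4
eef_pos: [560.5, 2.5, 200.7]
tcp_rot: [3.141, 0.0, 1.813]
ft_force: [0.8, -0.8, -0.0]
opening: 0.001
grip_force: 0.0
```

Run:
```python
from h import *
W=read_camera("wrist");s=state();print(s["eef_pos"],s["tcp_rot"],s["opening"]);cv2.imwrite("pics/w1.png",W["img"])
i=W["img"].astype(int); m=((i[...,2]>130)&(i[...,1]<80)&(i[...,0]<80)).astype(np.uint8)
n,l,st,ce=cv2.connectedComponentsWithStats(m)
print(np.round(W["extrinsics"],2).tolist())
for k in range(1,n):
    if st[k][4]>40: print(st[k],ce[k],at(W,ce[k],141),cv2.minAreaRect(np.argwhere(l==k)[:,::-1].astype(np.float32)))
```

```text
[562.15907319   5.21634225 200.64343867] [ 3.14008694e+00 -5.85761633e-04  1.81398167e+00] 0.006624531184487121
[[0.97, -0.23, -0.07, 541.38], [0.24, 0.93, 0.28, 84.16], [0.0, -0.29, 0.96, 383.88], [0.0, 0.0, 0.0, 1.0]]
[276 202  25  35 724] [287.48895028 218.71961326] [567.87927943   5.49397737 141.        ] ((288.0, 219.0), (34.0, 24.0), 90.0)
```

View pics/w1.png

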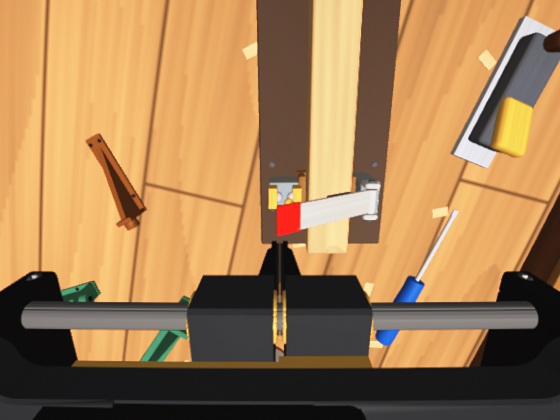

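The wrist view shows strap 2's red pad at (288,219), raised, with the closed fingertips at (278,250). The catch is at (285,193), on jig +y. The pad is at jig (-121,40) at about 0.62 rad, so I'll press along its arc.

>>> jog_arm --motion '[[[0,0,22],0],[[0,-1,32],0],[[0,-3,40],0],[[0,-6,50],0],[[0,-8,60],0]]'

```text
t: 2.95
eef_pos: [551.7, -2.2, 140.3]
tcp_rot: [3.141, 0.0, 1.811]
ft_force: [0.8, -0.6, 0.1]
opening: 0.006
grip_force: 0.0
```

>>> jog_arm --motion '[[[0,-2,6],0],[[0,-3,12],0],[[0,-4,17],0],[[0,-4,20],0],[[0,-4,22],0]]'

```text
t: 3.45
eef_pos: [548.2, -2.7, 118.5]
tcp_rot: [3.142, 0.0, 1.812]
ft_force: [0.9, 0.2, -0.3]
opening: 0.003
grip_force: 0.0
```

Run:
```python
from h import *
W=read_camera("wrist");T=read_camera("top");S=read_camera("scene");s=state();print(s["eef_pos"],s["ft_force"])
a=cv2.resize(W["img"][150:330,200:380],(390,390));b=cv2.resize(S["img"][190:290,220:320],(390,390),interpolation=cv2.INTER_CUBIC)
cv2.imwrite("pics/w2.png",np.hstack([a,b]))
for p in(W,T,S):
    i=p["img"].astype(int); m=((i[...,2]>130)&(i[...,1]<80)&(i[...,0]<80)).astype(np.uint8)
    n,l,st,ce=cv2.connectedComponentsWithStats(m)
    for k in range(1,n):
        if st[k][4]>15: print(st[k],ce[k],at(p,ce[k],95))
print(proj(W,s["eef_pos"]-[0,0,25]))
```

```text
[548.18382926  -2.72422819 118.67387952] [ 0.47892927 -0.18489073 -0.16969695]
[ 298  235   35   41 1184] [314.94763514 256.80489865] [578.15705952 -11.53158088  95.        ]
[169 198  10   9  56] [173.28571429 202.67857143] [512.32409456 257.12417744  95.        ]
[360 240   9   9  59] [364.08474576 244.15254237] [480.43068844 242.2144899   95.        ]
[277.75754792 236.03687945]
```

View pics/w2.png

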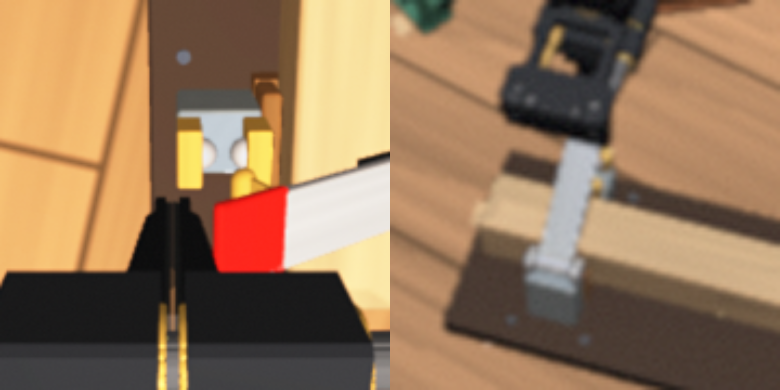

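The finger slipped down just outside the pad: the red pad is still raised at crop (250,230), with the fingertip at (172,215). I'll go back up, shift inwards by 21 mm and press again.

>>> jog_arm --motion '[[[0,-2,-22],0],[[0,-2,-50],0],[[2,2,-72],0],[[2,14,-72],0],[[2,22,-72],0]]'

```text
t: 4.1
eef_pos: [569.9, 4.6, 190.8]
tcp_rot: [3.14, 0.0, 1.812]
ft_force: [-0.3, 0.1, 0.1]
opening: 0.008
grip_force: 0.0
```

>>> jog_arm --motion '[[[0,0,10],0],[[0,0,20],0],[[0,0,25],0],[[0,-1,30],0],[[0,-2,34],0]]'

```text
t: 4.6
eef_pos: [566.7, 3.9, 155.8]
tcp_rot: [-3.141, -0.0, 1.812]
ft_force: [1.3, -0.0, 0.3]
opening: 0.004
grip_force: 0.0
```

Run:
```python
from h import *
W=read_camera("wrist");s=state();print(s["eef_pos"],s["ft_force"],s["moment"])
cv2.imwrite("pics/w3.png",cv2.resize(W["img"][130:330,180:400],(660,600)))
i=W["img"].astype(int); m=((i[...,2]>130)&(i[...,1]<80)&(i[...,0]<80)).astype(np.uint8)
n,l,st,ce=cv2.connectedComponentsWithStats(m)
for k in range(1,n):
    if st[k][4]>15: print(st[k],ce[k],at(W,ce[k],141),at(W,ce[k],125))
```

```text
[566.4167735    3.8899466  155.47711643] [-0.37525837  0.34987492 -0.69578016] [-0.05132705 -0.10253023 -0.01659871]
[266 219  31  35 709] [280.96332863 233.63328632] [567.48495978  10.06505339 141.        ] [569.06919769   3.95825798 125.        ]
```

View pics/w3.png

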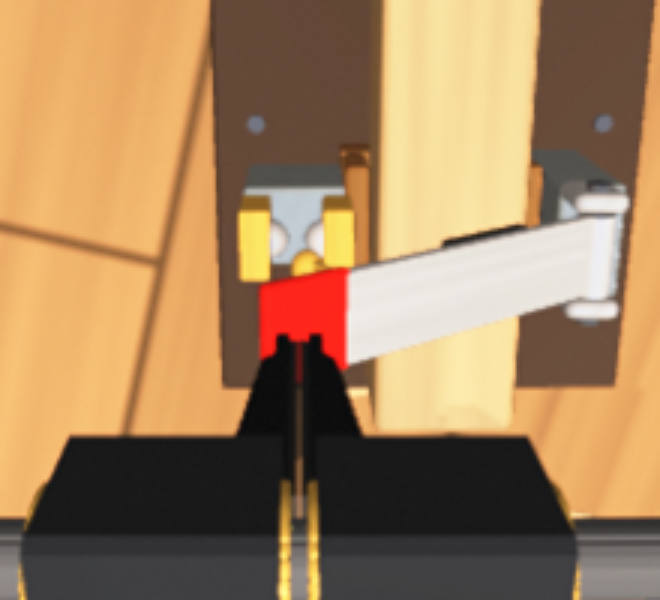

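The fingertips now sit over the red pad (crop (300,340)), in line with its middle, so I continue along the arc.

>>> jog_arm --motion '[[[0,-3,5],0],[[0,-6,10],0],[[0,-8,14],0],[[0,-10,18],0],[[0,-11,22],0]]'

```text
t: 5.15
eef_pos: [556.2, 1.3, 134.4]
tcp_rot: [3.142, 0.0, 1.812]
ft_force: [0.1, -0.5, 0.7]
opening: 0.001
grip_force: 0.0
```

>>> jog_arm --motion '[[[0,-1,3],0],[[0,-2,6],0],[[0,-2,8],0],[[0,-2,9],0],[[0,-2,10],0]]'

```text
t: 5.65
eef_pos: [551.8, 0.4, 124.3]
tcp_rot: [-3.136, -0.001, 1.812]
ft_force: [-14.7, -4.8, 9.6]
opening: -0.001
grip_force: 8.8
```

Run:
```python
from h import *
W=read_camera("wrist");S=read_camera("scene");s=state();print(s["eef_pos"],s["ft_force"],s["moment"])
cv2.imwrite("pics/w4.png",np.hstack([cv2.resize(W["img"][150:330,200:380],(390,390)),cv2.resize(S["img"][190:290,220:320],(390,390),interpolation=cv2.INTER_CUBIC)]))
```

```text
[5.51750430e+02 4.16284451e-01 1.24241348e+02] [-13.59377339  -3.9420293    7.34914442] [-9.98217267e-01  2.39060024e+00 -4.44025622e-04]
```

View pics/w4.png

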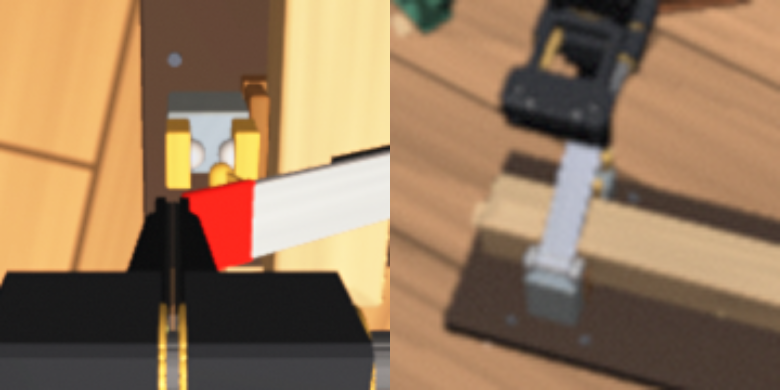

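Run:
```python
from h import *
W=read_camera("wrist");T=read_camera("top");s=state();print(s["eef_pos"],s["ft_force"],K(W))
q=(577.4-.5,132.5+2.5,1.812)
for th in np.arange(0.0,.7,.1):
    P=[[-125+e,-40+86*np.cos(th)-2*np.sin(th),82+86*np.sin(th)+2*np.cos(th)] for e in(13,-13)]
    H=[[-125,-40,86]]
    print(th.round(2),[proj(W,X).round().tolist() for X in w(P,q)],proj(W,w(H,q)[0]).round())
print("observed edge (317,233),(317,272)")
g=w([[-125,y,z] for y,z in((46,75),(58,84),(0,76))],q);print(g.round(),[proj(W,X).round() for X in g])
```

```text
[5.51739459e+02 4.21428854e-01 1.24242228e+02] [-12.46924761  -4.75644892   5.9754363 ] 312.25774214404265
0.0 [[292.0, 213.0], [292.0, 245.0]] [406. 230.]
0.1 [[293.0, 216.0], [293.0, 249.0]] [406. 230.]
0.2 [[296.0, 220.0], [295.0, 254.0]] [406. 230.]
0.3 [[300.0, 224.0], [299.0, 259.0]] [406. 230.]
0.4 [[306.0, 228.0], [305.0, 264.0]] [406. 230.]
0.5 [[313.0, 233.0], [312.0, 270.0]] [406. 230.]
0.6 [[322.0, 237.0], [320.0, 275.0]] [406. 230.]
observed edge (317,233),(317,272)
[[562.   3.  75.]
 [550.  -0.  84.]
 [607.  14.  76.]] [array([292., 225.]), array([276., 229.]), array([350., 225.])]
```

The finger is outside the pad's end again and strap 2 is at about 0.53 rad. I'll go up, come in over the pad, then descend vertically in small steps, measuring the angle as I go.

>>> jog_arm --motion '[[[0,-3,0],0],[[0,-3,-25],0],[[0,-3,-46],0],[[3,8,-46],0],[[3,13,-46],0]]'

```text
t: 6.35
eef_pos: [567.3, 7.3, 170.6]
tcp_rot: [3.14, 0.0, 1.812]
ft_force: [-0.0, -0.9, -0.1]
opening: 0.003
grip_force: 0.0
```

>>> jog_arm --motion '[[[0,0,6],0],[[0,0,12],0],[[0,0,16],0],[[0,0,18],0],[[0,0,20],0]]'

```text
t: 6.85
eef_pos: [566.2, 6.8, 150.1]
tcp_rot: [-3.141, -0.0, 1.812]
ft_force: [0.3, 0.2, -0.3]
opening: 0.005
grip_force: 0.0
```

```bash
cat >> h.py <<'E'
J=(576.9,135,1.812)
def straplook(sx,tag):
    p=read_camera("wrist");s=state();print("tcp",s["eef_pos"].round(1),"F",s["ft_force"].round(1))
    d=s["eef_pos"][:2]-np.array(J[:2]);print("jigxy",d@[np.cos(J[2]),np.sin(J[2])],d@[-np.sin(J[2]),np.cos(J[2])])
    i=p["img"].astype(int); m=((i[...,2]>110)&(i[...,1]<70)&(i[...,0]<70)).astype(np.uint8)
    n,l,st,ce=cv2.connectedComponentsWithStats(m)
    for k in range(1,n):
        if st[k][4]>60: print("red",st[k].tolist())
    for th in np.arange(0,.7,.1):
        P=[[sx+13,-40+r*np.cos(th)-2*np.sin(th),82+r*np.sin(th)+2*np.cos(th)] for r in(86,110)]
        print(th.round(1),[proj(p,X).round().tolist() for X in w(P,J)])
    cv2.imwrite(f"pics/{tag}.png",cv2.resize(p["img"][150:300,180:380],(780,585)))
E
python3 -c "
from h import *
straplook(-125,'w5')"
```

```text
tcp [566.1   6.8 150.1] F [-0.6  0.1  0.2]
jigxy -121.88060376373106 41.08320548713046
red [260, 223, 31, 40, 684]
0.0 [[272.0, 206.0], [243.0, 206.0]]
0.1 [[273.0, 209.0], [243.0, 210.0]]
0.2 [[274.0, 213.0], [243.0, 214.0]]
0.3 [[277.0, 216.0], [246.0, 219.0]]
0.4 [[281.0, 219.0], [250.0, 224.0]]
0.5 [[287.0, 223.0], [256.0, 229.0]]
0.6 [[294.0, 226.0], [264.0, 234.0]]
```

View pics/w5.png

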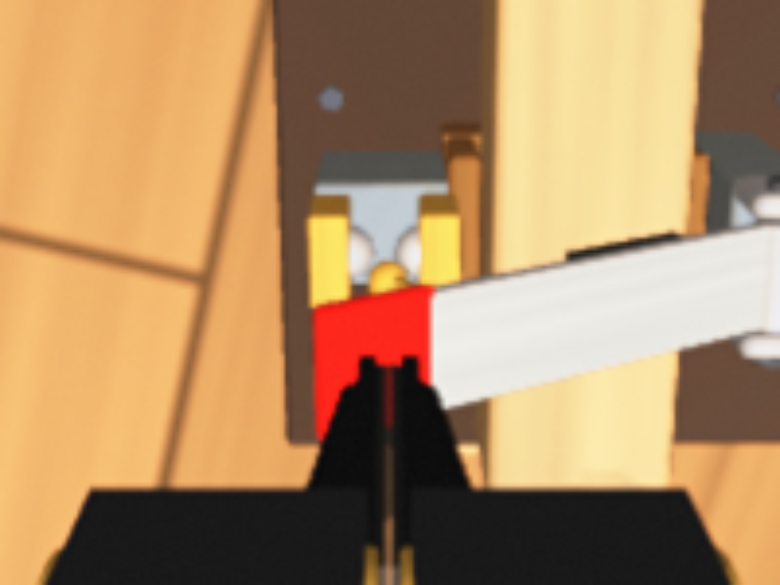

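```bash
python3 -c "
from h import *
p=read_camera('wrist');s=state();e=s['eef_pos']
for z in(160,150,140,130,125):
    d=at(p,(280,242),z)-e; print(z,'rel tool x,y:',d[0]*np.cos(1.812)+d[1]*np.sin(1.812),d[0]*np.sin(1.812)-d[1]*np.cos(1.812))
print(np.array(p['extrinsics'])[:3,3]-e, s['joints'])
"
```

```text
160 rel tool x,y: 10.194447778196059 1.4798264355200683
150 rel tool x,y: 5.940276656477775 1.4987269084982449
140 rel tool x,y: 1.686105534759504 1.5176273814763075
130 rel tool x,y: -2.56806558695878 1.536527854454484
125 rel tool x,y: -4.695151147817942 1.5459780909435672
[-18.91915605  81.73382952 182.87996985] [-1.04513316e-01  4.65112880e-01  1.76205169e+00 -1.22601007e-04
  9.14779857e-01 -3.45395726e-01]
```

>>> jog_arm --motion '[[[0,0,4],0],[[0,0,8],0],[[0,0,11],0],[[0,0,13],0],[[0,0,15],0]]'

```text
t: 7.45
eef_pos: [566.3, 6.9, 135.4]
tcp_rot: [-3.142, 0.0, 1.812]
ft_force: [-0.3, 0.1, -0.9]
opening: 0.003
grip_force: 0.0
```

```bash
python3 -c "
from h import *
straplook(-125,'w6')"
```

```text
tcp [566.2   6.9 135.2] F [ 0.3  0.2 -0. ]
jigxy -121.8430262974819 40.98774672601003
red [258, 230, 34, 40, 440]
0.0 [[271.0, 212.0], [241.0, 212.0]]
0.1 [[272.0, 215.0], [240.0, 216.0]]
0.2 [[274.0, 219.0], [241.0, 221.0]]
0.3 [[277.0, 222.0], [243.0, 226.0]]
0.4 [[281.0, 226.0], [248.0, 231.0]]
0.5 [[287.0, 230.0], [254.0, 237.0]]
0.6 [[295.0, 234.0], [263.0, 243.0]]
```

Run:
```python
from h import *
p=read_camera('wrist');i=p["img"].astype(int)
def jf(X): d=X[:2]-np.array(J[:2]); return np.round([d@[np.cos(J[2]),np.sin(J[2])],d@[-np.sin(J[2]),np.cos(J[2])]],1)
for r in(60,120):
    row=cv2.GaussianBlur(p["img"],(3,3),0)[r].sum(1)/3.
    g=np.diff(row.astype(float)); k=[c for c in range(150,450) if abs(g[c])>14]
    print(r,k)
    for c in k: print(c,jf(at(p,(c+.5,r),76)),jf(at(p,(c+.5,r),18)),round(g[c]))
# red boundary polygon
m=((i[...,2]>110)&(i[...,1]<70)&(i[...,0]<70)).astype(np.uint8)
for r in range(228,272,3): c=np.where(m[r])[0]; print(r,c.min() if len(c) else'',c.max() if len(c) else'',len(c))
S=read_camera("scene");i=S["img"].astype(int); m=((i[...,2]>120)&(i[...,1]<80)&(i[...,0]<80)); ys,xs=np.where(m[200:240,240:300]); print("scene red",len(xs),xs.mean()+240 if len(xs) else '',ys.mean()+200 if len(xs) else '')
st=cut_out("strap_2",S); print([(round(d["p"],2),np.round(d["box"])) for d in st])
for th in(0,.1,.2,.3,.4,.5,.6):
    P=w([[-125+e,-40+110*np.cos(th),84+110*np.sin(th)] for e in(-12,12)],J); print(th,[proj(S,X).round(1).tolist() for X in P])
```

```text
60 [243, 244, 245, 309, 310, 311, 312, 369, 370, 371, 411, 412, 413]
243 [-1.2 65.3] [ 7.5 71.4] -18
244 [-1.2 64.6] [ 7.5 70.5] -47
245 [-1.2 63.9] [ 7.5 69.6] -38
309 [-1.3 18.3] [ 7.5 13.2] 18
310 [-1.3 17.6] [ 7.5 12.3] 38
311 [-1.3 16.9] [ 7.5 11.4] 36
312 [-1.3 16.2] [ 7.5 10.5] 20
369 [ -1.1 -24.4] [  7.7 -39.8] -27
370 [ -1.1 -25.2] [  7.7 -40.7] -54
371 [ -1.1 -25.9] [  7.7 -41.6] -39
411 [ -0.9 -54.6] [  7.9 -77.1] 18
412 [ -0.9 -55.3] [  7.9 -78. ] 40
413 [ -0.9 -56. ] [  7.9 -78.9] 31
120 [245, 246, 247, 308, 309, 310, 311, 365, 366, 367, 405, 406, 407]
245 [-42.5  65.1] [-43.6  71.2] -19
246 [-42.5  64.4] [-43.6  70.2] -45
247 [-42.5  63.6] [-43.6  69.3] -35
308 [-42.5  18. ] [-43.6  12.8] 26
309 [-42.5  17.3] [-43.6  11.9] 42
310 [-42.5  16.5] [-43.6  10.9] 32
311 [-42.5  15.8] [-43.6  10. ] 15
365 [-42.4 -24.7] [-43.5 -40.2] -25
366 [-42.4 -25.5] [-43.5 -41.1] -44
367 [-42.4 -26.2] [-43.5 -42. ] -38
405 [-42.3 -54.8] [-43.4 -77.5] 16
406 [-42.3 -55.6] [-43.4 -78.4] 40
407 [-42.3 -56.3] [-43.4 -79.4] 29
228 107 114 3
231 285 290 6
234 269 285 17
237 258 280 23
240 258 280 23
243 258 280 18
246 82 271 17
249 101 268 12
252 258 266 9
255 258 265 8
258 259 264 6
261 259 263 5
264 259 262 4
267 259 260 2
270   0
scene red 0  
[(0.59, array([256., 227., 274., 259.]))]
0 [[270.0, 221.4], [278.3, 223.5]]
0.1 [[269.9, 219.4], [278.2, 221.6]]
0.2 [[269.7, 217.8], [278.1, 220.0]]
0.3 [[269.3, 216.5], [277.8, 218.7]]
0.4 [[268.8, 215.5], [277.3, 217.7]]
0.5 [[268.2, 215.0], [276.8, 217.2]]
0.6 [[267.5, 214.8], [276.1, 217.0]]
```

View pics/w6.png

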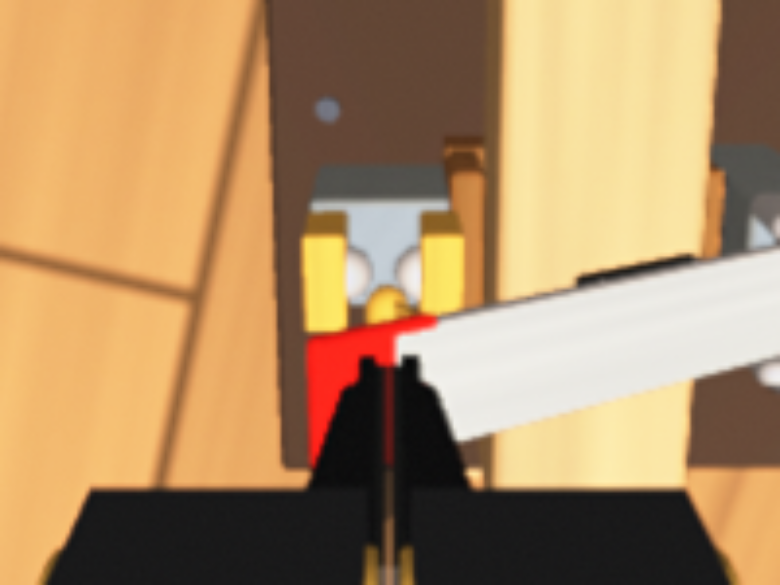

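>>> jog_arm --motion '[[[0,-1,4],0],[[0,-1,7],0],[[0,-2,10],0],[[0,-2,12],0],[[0,-2,14],0]]'

```text
t: 8.15
eef_pos: [564.4, 6.4, 121.4]
tcp_rot: [-3.141, 0.0, 1.812]
ft_force: [-0.3, 0.2, 1.2]
opening: 0.004
grip_force: 0.1
```

```bash
sed -i 's/^J=.*/J=(580.8,136.0,1.812)/' h.py; python3 -c "
from h import *
straplook(-125,'w7')
p=read_camera('wrist');i=p['img'].astype(int)
print(i[200:262:4,240:330:6,2]);print(i[200:262:4,240:330:6,1])"
```

```text
tcp [564.2   6.4 121.1] F [-0.4  0.7 -0.5]
jigxy -121.88003530730877 47.02607321057219
red [260, 243, 12, 23, 150]
0.0 [[279.0, 217.0], [247.0, 217.0]]
0.1 [[280.0, 221.0], [246.0, 222.0]]
0.2 [[282.0, 225.0], [247.0, 228.0]]
0.3 [[286.0, 229.0], [250.0, 233.0]]
0.4 [[291.0, 234.0], [255.0, 239.0]]
0.5 [[298.0, 238.0], [263.0, 246.0]]
0.6 [[306.0, 243.0], [272.0, 253.0]]
[[215 234  96  99  82  84  83  83  83  84 186 207 183 250 248]
 [229 233  93 100  81  82  83  86  85  86 190 209 196 250 248]
 [233 233  90  98 181 188 196 196 198 182 183 213 203 250 248]
 [234 232  88 100 138 148 197 196 198 138 139 210 209 251 248]
 [235 231  88 119 254 221 196 199 196 253 255 210 217 251 248]
 [236 232  89 120 252 247 187 198 175 251 253 208 219 251 248]
 [237 233  86 112 252 250 201 195 237 251 253 206 226 251 248]
 [236 233  87 101 252 251 205 194 241 251 253 203 233 251 248]
 [235 234  90  97 252 250 188 243 194 251 253 195 236 252 186]
 [235 233  98  98 252 254 151 251 128 251 255 144 154 232 236]
 [234 233  94 103 254 247 141 210 231 255 232 237 235 236 238]
 [234 234 114  99 137 210  16  49
[... 591 characters left out ...]
0 224]
 [173 169  63  84 229 204 195 207 162 225 232 134 164 230 223]
 [176 168  61  78 228 226 188 205 231 225 233 132 170 230 224]
 [174 169  61  72 229 229 194 205 236 225 232 128 179 230 224]
 [172 170  62  68 228 212 193 190 196 226 232 124 184 231 152]
 [171 169  66  69 228 206 105 229  90 227 233 108 145 225 235]
 [170 170  62  72 229 190  96 119  29  33 226 236 233 234 236]
 [170 169  76  71  38  24  16  19  35  88 235 236 238 237 235]
 [172 169  74  72  39  21  15  20  17  91 238 237 235 235 237]
 [173 169  95  72  40  14  17  20  13  92 236 237 239 239 236]
 [175 171  91  72  33  13  18  20  13  96 239 238 236 235 234]
 [174 172 117  71  14  12  18  20  12  21 236 236 234 233 233]]
```

>>> jog_arm --motion '[[[0,-1,3],0],[[0,-1,6],0],[[0,-2,9],0],[[0,-3,12],0],[[0,-3,14],0]]'

```text
t: 8.75
eef_pos: [561.2, 5.7, 107.3]
tcp_rot: [-3.141, -0.0, 1.812]
ft_force: [0.2, -0.0, 1.3]
opening: 0.006
grip_force: 0.1
```

```bash
python3 -c "
from h import *
straplook(-125,'w8')" | grep -v '^0.[056]'
```

```text
tcp [561.2   5.7 107.1] F [-0.3  0.5 -0.2]
jigxy -121.88056264170537 50.13859890985041
red [254, 244, 18, 32, 307]
0.1 [[285.0, 228.0], [249.0, 229.0]]
0.2 [[287.0, 233.0], [250.0, 235.0]]
0.3 [[291.0, 237.0], [254.0, 242.0]]
0.4 [[297.0, 243.0], [259.0, 249.0]]
```

Strap 2 is now following the finger (about 0.32 rad). The closed fingertips act roughly level with the TCP, not 25 mm ahead. I continue.

>>> jog_arm --motion '[[[0,-1,4],0],[[0,-2,8],0],[[0,-3,12],0],[[0,-4,15],0],[[0,-5,17],0]]'

```text
t: 9.3
eef_pos: [556.5, 4.5, 90.3]
tcp_rot: [-3.141, -0.0, 1.812]
ft_force: [0.1, 0.3, 0.2]
opening: 0.001
grip_force: 0.1
```

>>> jog_arm --motion '[[[0,-1,2],0],[[0,-1,4],0],[[0,-1,6],0],[[0,-1,7],0],[[0,-1,8],0]]'

```text
t: 9.8
eef_pos: [555.5, 4.2, 82.9]
tcp_rot: [-3.141, 0.0, 1.812]
ft_force: [-3.3, -0.1, 9.4]
opening: 0.003
grip_force: 4.5
```

```bash
python3 -c "
from h import *
straplook(-125,'w9')" | grep -v '^0.[456]'
```

```text
tcp [555.5   4.2  82.9] F [-2.5 -0.5  4.7]
jigxy -121.92990079583707 56.09002871702835
red [254, 243, 18, 33, 326]
0.0 [[294.0, 237.0], [255.0, 237.0]]
0.1 [[295.0, 242.0], [255.0, 244.0]]
0.2 [[299.0, 248.0], [257.0, 252.0]]
0.3 [[304.0, 254.0], [261.0, 260.0]]
```

>>> jog_arm --motion '[[[0,0,1.5],0],[[0,0,3],0],[[0,0,4],0],[[0,0,5],0],[[0,0,6],0]]'

```text
t: 10.35
eef_pos: [555.1, 4.2, 76.8]
tcp_rot: [-3.141, -0.0, 1.812]
ft_force: [-4.1, -1.1, 6.7]
opening: 0.008
grip_force: 2.9
```

>>> jog_arm --motion '[[[0,0,1],0],[[0,0,2],0],[[0,0,3],0]]'

```text
t: 10.65
eef_pos: [555.5, 4.3, 73.6]
tcp_rot: [-3.141, 0.0, 1.812]
ft_force: [-1.6, -0.1, 2.8]
opening: 0.006
grip_force: 1.2
```

```bash
python3 -c "
from h import *
straplook(-125,'w10')" | grep -v '^0.[3456]'
```

```text
tcp [555.7   4.3  73.4] F [-0.4  0.1 -0. ]
jigxy -121.91409452340436 55.88385587039913
red [253, 242, 19, 34, 374]
0.0 [[294.0, 243.0], [254.0, 243.0]]
0.1 [[296.0, 249.0], [254.0, 250.0]]
0.2 [[299.0, 255.0], [256.0, 259.0]]
```

>>> jog_arm --motion '[[[0,0,1],0],[[0,0,2],0],[[0,0,3],0]]'

```text
t: 11.0
eef_pos: [555.8, 4.3, 70.5]
tcp_rot: [3.141, 0.0, 1.812]
ft_force: [0.1, -0.2, 0.7]
opening: 0.008
grip_force: 0.3
```

>>> jog_arm --motion '[[[0,0,1],0],[[0,0,2],0],[[0,0,2],0]]'

```text
t: 11.3
eef_pos: [555.8, 4.3, 69.7]
tcp_rot: [3.141, 0.0, 1.812]
ft_force: [-4.7, 0.5, 16.0]
opening: 0.005
grip_force: 7.6
```

```bash
python3 -c "
from h import *
straplook(-125,'w11')" | grep -v '^0.[3456]'
```

```text
tcp [555.8   4.2  69.7] F [-4.7 -0.1 15.7]
jigxy -121.99817359972582 55.74765833975866
red [253, 242, 19, 34, 402]
0.0 [[294.0, 245.0], [253.0, 245.0]]
0.1 [[296.0, 251.0], [253.0, 253.0]]
0.2 [[299.0, 258.0], [255.0, 262.0]]
```

Strap 2 gave way past the catch and is now on its hard stop (16 N, level). I retreat and go over to strap 1.

>>> jog_arm --motion '[[[0,0,-25],0],[[0,0,-70],0],[[0,0,-112],0],[[40,5,-120],0],[[85,11,-120],0]]'

```text
t: 11.85
eef_pos: [547.0, 89.5, 190.7]
tcp_rot: [3.137, 0.001, 1.809]
ft_force: [0.1, 0.5, 0.0]
opening: 0.007
grip_force: 0.0
```

>>> jog_arm --motion '[[[45,0,0],0],[[90,0,0],0],[[135,0,0],0],[[165,0,0],0],[[165,0,0],0]]'

```text
t: 12.35
eef_pos: [505.7, 252.8, 188.4]
tcp_rot: [3.141, -0.0, 1.815]
ft_force: [1.2, -0.1, 0.4]
opening: 0.002
grip_force: 0.0
```

```bash
python3 -c "
from h import *
straplook(125,'v1')
T=read_camera('top');i=T['img'].astype(int);m=((i[...,2]>120)&(i[...,1]<80)&(i[...,0]<80)).astype(np.uint8)
n,l,st,ce=cv2.connectedComponentsWithStats(m)
for k in range(1,n):
    if st[k][4]>10: print('top red',st[k].tolist(),ce[k])
P=w([[-125,58,84]],J);print('pad2 shut predicted',proj(T,P[0]))
S=read_camera('scene');i=S['img'].astype(int);m=((i[...,2]>120)&(i[...,1]<80)&(i[...,0]<80)).astype(np.uint8)
n,l,st,ce=cv2.connectedComponentsWithStats(m)
for k in range(1,n):
    if st[k][4]>10: print('scene red',st[k].tolist(),ce[k])
print(proj(S,P[0]))
"
```

```text
tcp [506.2 251.2 188.4] F [0.2 0.1 0.2]
jigxy 129.67181168503734 44.97170435594153
red [290, 138, 69, 6, 74]
red [272, 215, 25, 33, 635]
0.0 [[277.0, 198.0], [252.0, 198.0]]
0.1 [[278.0, 201.0], [252.0, 201.0]]
0.2 [[279.0, 203.0], [253.0, 205.0]]
0.3 [[282.0, 206.0], [255.0, 208.0]]
0.4 [[286.0, 208.0], [259.0, 212.0]]
0.5 [[291.0, 211.0], [265.0, 215.0]]
0.6 [[297.0, 214.0], [272.0, 219.0]]
top red [357, 169, 4, 10, 12] [357.83333333 173.75      ]
top red [266, 186, 11, 9, 80] [270.9  190.15]
top red [23, 349, 7, 4, 14] [ 25.92857143 350.35714286]
pad2 shut predicted [269.94601922 187.95092559]
scene red [76, 190, 6, 10, 16] [ 77.625 195.   ]
scene red [72, 192, 4, 9, 12] [ 73.16666667 196.16666667]
scene red [67, 203, 3, 8, 15] [ 67.86666667 206.06666667]
scene red [268, 223, 10, 7, 45] [272.97777778 225.86666667]
scene red [360, 242, 9, 7, 46] [363.84782609 244.95652174]
[272.45307558 227.19766428]
```

Strap 2 checks out shut in both cameras. Strap 1 is at about 0.6 rad, so I repeat the same press.

>>> jog_arm --motion '[[[-1,3,15],0],[[-1.5,5,30],0],[[-1.5,5,42],0],[[-1.5,4,50],0],[[-1.5,3,56],0]]'

```text
t: 13.0
eef_pos: [509.9, 248.3, 132.0]
tcp_rot: [-3.141, 0.0, 1.811]
ft_force: [-0.6, -0.9, -0.0]
opening: 0.005
grip_force: 0.2
```

>>> jog_arm --motion '[[[0,-1,3],0],[[0,-2,6],0],[[0,-3,9],0],[[0,-4,11],0],[[0,-5,13],0]]'

```text
t: 13.5
eef_pos: [505.0, 247.8, 119.6]
tcp_rot: [3.141, 0.0, 1.812]
ft_force: [-0.2, -0.0, 0.6]
opening: 0.005
grip_force: 0.1
```

```bash
python3 -c "
from h import *
straplook(125,'v2')"
```

```text
tcp [504.8 247.7 119.3] F [-0.1  0.5 -0.5]
jigxy 126.63709957619258 47.14352162366129
red [295, 138, 87, 8, 95]
red [274, 237, 20, 7, 71]
red [258, 240, 14, 33, 241]
0.0 [[279.0, 216.0], [246.0, 216.0]]
0.1 [[280.0, 220.0], [246.0, 221.0]]
0.2 [[282.0, 224.0], [247.0, 226.0]]
0.3 [[286.0, 228.0], [250.0, 232.0]]
0.4 [[291.0, 233.0], [255.0, 238.0]]
0.5 [[298.0, 237.0], [262.0, 245.0]]
0.6 [[306.0, 242.0], [272.0, 252.0]]
```

>>> jog_arm --motion '[[[0,-1,4],0],[[0,-2,8],0],[[0,-3,12],0],[[0,-4,16],0],[[0,-5,20],0]]'

```text
t: 14.05
eef_pos: [500.1, 246.5, 99.2]
tcp_rot: [-3.141, 0.0, 1.812]
ft_force: [-0.1, 0.0, -0.0]
opening: 0.006
grip_force: 0.1
```

>>> jog_arm --motion '[[[0,-1,4],0],[[0,-2,8],0],[[0,-3,12],0],[[0,-4,15],0],[[0,-4,17],0]]'

```text
t: 14.55
eef_pos: [496.2, 245.5, 82.6]
tcp_rot: [-3.141, 0.0, 1.812]
ft_force: [-4.0, -0.4, 9.6]
opening: 0.008
grip_force: 4.2
```

>>> jog_arm --motion '[[[0,0,1.5],0],[[0,0,3],0],[[0,0,4],0],[[0,0,5],0],[[0,0,6],0]]'

```text
t: 15.05
eef_pos: [495.6, 245.4, 76.7]
tcp_rot: [-3.14, 0.0, 1.812]
ft_force: [-4.5, -1.4, 4.7]
opening: 0.007
grip_force: 2.5
```

```bash
python3 -c "
from h import *
straplook(125,'v3')"
```

```text
tcp [495.7 245.4  76.6] F [-0.8 -0.4  2.1]
jigxy 126.59141830854067 56.50674579721502
red [313, 125, 108, 28, 214]
red [341, 124, 77, 1, 77]
red [253, 241, 19, 35, 425]
0.0 [[295.0, 238.0], [255.0, 238.0]]
0.1 [[297.0, 244.0], [255.0, 246.0]]
0.2 [[300.0, 250.0], [257.0, 254.0]]
0.3 [[305.0, 257.0], [261.0, 263.0]]
0.4 [[313.0, 264.0], [268.0, 273.0]]
0.5 [[323.0, 271.0], [279.0, 283.0]]
0.6 [[335.0, 278.0], [293.0, 295.0]]
```

>>> jog_arm --motion '[[[0,0,1.5],0],[[0,0,3],0],[[0,0,4],0],[[0,0,5],0],[[0,0,6],0]]'

```text
t: 15.6
eef_pos: [496.5, 245.6, 70.4]
tcp_rot: [3.141, 0.0, 1.812]
ft_force: [-1.0, 0.1, 0.6]
opening: 0.003
grip_force: 0.3
```

>>> jog_arm --motion '[[[0,0,1],0],[[0,0,1],0]]'

```text
t: 15.8
eef_pos: [496.5, 245.6, 70.0]
tcp_rot: [3.141, 0.0, 1.812]
ft_force: [-2.5, -0.6, 6.7]
opening: 0.005
grip_force: 3.3
```

>>> jog_arm --motion '[[[0,0,1],0],[[0,0,1],0]]'

```text
t: 16.0
eef_pos: [496.6, 245.7, 69.7]
tcp_rot: [3.141, 0.0, 1.812]
ft_force: [-5.0, -1.6, 14.7]
opening: 0.008
grip_force: 7.7
```

Strap 1 is now on its stop too (same TCP height, 15 N). I retreat and head for the bracket, opening the gripper once clear.

>>> jog_arm --motion '[[[0,0,-25],0],[[0,0,-70],0],[[0,0,-112],0],[[-40,-12,-130],0],[[-84,-26,-130],0]]'

```text
t: 16.5
eef_pos: [492.2, 157.9, 201.2]
tcp_rot: [3.136, 0.0, 1.815]
ft_force: [0.4, -0.3, -0.6]
opening: 0.004
grip_force: 0.0
```

>>> jog_arm --motion '[[[-45,-15,0],0],[[-90,-29,0],0],[[-135,-43,0],0],[[-180,-58,0],0],[[-225,-72,0],0]]' --grip 0

```text
t: 17.0
eef_pos: [474.6, -79.8, 198.7]
tcp_rot: [3.141, 0.001, 1.812]
ft_force: [0.5, 0.4, -0.7]
opening: 0.369
grip_force: 0.0
```

```bash
python3 -c "
from h import *
T=read_camera('top');S=read_camera('scene')
for p in(T,S):
  i=p['img'].astype(int);m=((i[...,2]>120)&(i[...,1]<80)&(i[...,0]<80)).astype(np.uint8)
  n,l,st,ce=cv2.connectedComponentsWithStats(m)
  print([(st[k].tolist(),ce[k].round(1)) for k in range(1,n) if st[k][4]>25],[proj(p,X).round(1) for X in w([[125,58,84],[-125,58,84]],J)])
s=state();print(s['eef_pos'],s['tcp_rot'],s['opening'])"
```

```text
[([266, 186, 11, 9, 79], array([270.8, 190.1])), ([174, 208, 12, 10, 82], array([180. , 212.3]))] [array([179.1, 209.7]), array([269.9, 188. ])]
[([269, 223, 9, 7, 39], array([273.1, 225.9]))] [array([361.7, 250.4]), array([272.5, 227.2])]
[474.89175798 -82.38888143 198.56922917] [3.14108589e+00 1.17544609e-03 1.80683579e+00] 0.4498764089132832
```

>>> jog_arm --motion '[[[-35,-11,0],0.13],[[-75,-24,0],0.27],[[-112,-36,0],0.41],[[-140,-45,0],0.54],[[-151,-48,0],0.61]]'

```text
t: 17.6
eef_pos: [464.4, -238.0, 198.4]
tcp_rot: [3.141, 0.0, 1.195]
ft_force: [-0.3, 0.7, 0.5]
opening: 0.874
grip_force: 0.0
```

Run:
```python
from h import *
T=read_camera('top')
W=read_camera('wrist');s=state();print(s['eef_pos'],s['tcp_rot'],s['opening'])
print([(round(d["p"],2),np.round(d["box"])) for d in cut_out("bracket",W)])
cv2.imwrite("pics/b1.png",W["img"])
m=gmask(W);n,l,st,ce=cv2.connectedComponentsWithStats(m);print([st[k].tolist() for k in range(1,n) if st[k][4]>200])
q=[454.5,-266,1.203]
for P in((-80,-15,7),(-80,15,7),(72,0,62),(-60,0,7)): print(P,proj(W,w([P],q)[0]).round())
```

```text
[ 464.45345569 -236.95378449  198.35313652] [3.14137766e+00 1.10731786e-04 1.19913879e+00] 0.9569901026027137
[(0.95, array([164., 328., 214., 367.])), (0.66, array([265., 133., 296., 268.]))]
[[263, 132, 30, 132, 2991], [130, 188, 59, 76, 1434]]
(-80, -15, 7) [291. 266.]
(-80, 15, 7) [269. 266.]
(72, 0, 62) [279. 156.]
(-60, 0, 7) [280. 252.]
```

View pics/b1.png

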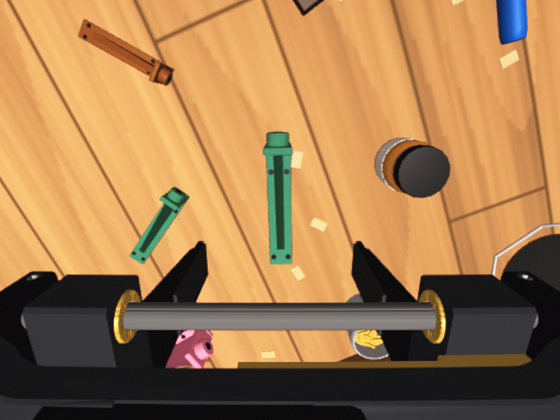

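The wrist view shows the large green bracket at (279,200), upright at the top and toe at (281,264), lined up midway between the open fingertips at (203,243) and (357,243). The small green look-alike is apart at (160,225). I refine its pose.

Run:
```python
from h import *
W=read_camera('wrist');s=state();e=s['eef_pos'];yaw=s['tcp_rot'][2];print(e,yaw,s['opening'])
q,c=fit([(W,(245,115,310,285))],[454.5,-266,1.203]);print(q,c)
b=w([[29,0,30]],q)[0];d=b-e;print(b,"tool shift",d[0]*np.cos(yaw)+d[1]*np.sin(yaw),d[0]*np.sin(yaw)-d[1]*np.cos(yaw),"turn",yaw-q[2])
# finger tip direction: where do symmetrical tips lie in tool x, for several z
for z in(e[2]+10,e[2],e[2]-25):
    for uv in((203,243),(357,243)):
        d=at(W,uv,z)-e; print(round(z-e[2]),round(d[0]*np.cos(yaw)+d[1]*np.sin(yaw),1),round(d[0]*np.sin(yaw)-d[1]*np.cos(yaw),1))
```

```text
[ 464.38604256 -235.30753849  198.46697191] 1.2039813081554933 0.989624265741111
[np.float64(455.07179293717866), np.float64(-263.63302436155936), np.float64(1.2163679225352508)] 0.0904216527640415
[ 465.1363692  -236.43551887   30.        ] tool shift -0.7838404967410968 1.1049542466250808 turn -0.012386614379757521
10 9.6 -45.1
10 9.4 47.4
0 5.3 -47.7
0 5.1 50.1
-25 -5.4 -54.4
-25 -5.6 56.9
```

>>> jog_arm --motion '[[[-1,1,30],-0.012],[[-1,1,70],-0.012],[[-1,1,105],-0.012],[[-1,1,125],-0.012],[[-1,1,135],-0.012]]'

```text
t: 18.3
eef_pos: [464.6, -235.7, 62.1]
tcp_rot: [-3.139, -0.001, 1.217]
ft_force: [0.2, -0.1, -0.1]
opening: 0.999
grip_force: 0.0
```

>>> jog_arm --motion '[[[0,0,8],0],[[0,0,16],0],[[0,0,22],0],[[0,0,26],0],[[0,0,27],0]]'

```text
t: 18.8
eef_pos: [464.9, -237.3, 36.6]
tcp_rot: [3.141, 0.0, 1.214]
ft_force: [-0.1, 0.3, 0.2]
opening: 0.999
grip_force: 0.0
```

Run:
```python
from h import *
W=read_camera('wrist');s=state();e=s['eef_pos'];yaw=s['tcp_rot'][2];print(e,yaw,s['opening'],s['ft_force'])
m=gmask(W);n,l,st,ce=cv2.connectedComponentsWithStats(m);print([st[k].tolist() for k in range(1,n) if st[k][4]>200])
for P in((80,-15,67),(80,15,67),(29,0,44),(-80,15,7),(-80,-15,7)): print(P,proj(W,w([P],[455.07,-263.6,1.216])[0]).round())
g=cv2.cvtColor(W["img"],cv2.COLOR_BGR2GRAY).astype(int);print(g[225:275:5,190:372:7])
```

```text
[ 464.94353041 -237.35153266   36.61773035] 1.213759352571439 0.9997775504250197 [-0.11780166  1.27133276  0.14817102]
[[249, 151, 58, 152, 6218], [64, 234, 66, 42, 1615], [262, 330, 35, 24, 760]]
(80, -15, 67) [308. 182.]
(80, 15, 67) [248. 182.]
(29, 0, 44) [278. 255.]
(-80, 15, 7) [261. 355.]
(-80, -15, 7) [297. 355.]
[[176 175 190 191 184 185 186 184 179 177 125 135  50  52 129 131 172 170
  176 186 190 194 186 190 130 176]
 [177 174 182 193 186 184 187 184 180 178 121 132  50  52 129 131 174 169
  175 183 190 192 187 187 159 154]
 [180 175 178 194 189 184 187 185 182 179 119 132  49  51 130 131 174 171
  173 180 178 190 188 187 184 128]
 [169 178 175 190 191 184 185 186 184 179 119 133  50  52 129 131 177 171
  171 179 177 189 191 186 191  86]
 [ 10  18 173 183 194 185 183 188 185 180 117 130  50  52 131 132 180 171
  170 177 178 186 192 186 191  12]
 [ 13  20 176 178 196 189 184 188 186 182 114 131  50  52 133 129 182 173
  169 175 180 182 191 186 189  21]
 [ 21  18 178 177 187 190 183 186 186 185 119 132  51  52 132 129 185 174
  170 173 182 178 189 188 175  19]
 [ 20  19 180 174 181 186 185 184 189 185 113 131  49  52 132 132 188 177
  171 172 179 177 187 190 154  18]
 [ 18  18 182 176 179 181 188 185 188 186 116 132  50  52 132 131 190 180
  172 171 178 179 185 190 135  19]
 [ 20  19 161 178 177 182 190 184 187 187 114 135  49  52 132 131 187 183
  172 171 175 181 181 190  83  19]]
```

>>> jog_arm --motion '[[[0,0,0],0],[[0,0,0],0],[[0,0,0],0],[[0,0,0],0],[[0,0,0],0]]' --grip 1

```text
t: 19.35
eef_pos: [465.0, -237.3, 36.7]
tcp_rot: [3.141, 0.0, 1.214]
ft_force: [-0.3, 0.7, 0.9]
opening: 0.638
grip_force: 0.0
```

>>> jog_arm --motion '[[[0,0,0],0],[[0,0,0],0],[[0,0,0],0],[[0,0,0],0],[[0,0,0],0]]'

```text
t: 19.85
eef_pos: [464.9, -237.3, 36.6]
tcp_rot: [3.142, 0.0, 1.214]
ft_force: [0.0, 0.0, 0.0]
opening: 0.214
grip_force: 0.0
```

>>> jog_arm --motion '[[[0,0,0],0],[[0,0,0],0],[[0,0,0],0],[[0,0,0],0],[[0,0,0],0]]'

```text
t: 20.35
eef_pos: [464.9, -237.3, 36.6]
tcp_rot: [3.141, 0.0, 1.214]
ft_force: [-0.3, 0.2, 0.3]
opening: 0.006
grip_force: 0.0
```

The fingers closed above the rib, so (as with the straps) the real fingertips are about 14 mm above the reported TCP. I reopen and go down to suit, watching for bench contact.

>>> jog_arm --motion '[[[0,0,0],0],[[0,0,0],0],[[0,0,0],0],[[0,0,0],0],[[0,0,0],0]]' --grip 0.2

```text
t: 20.85
eef_pos: [464.9, -237.3, 36.6]
tcp_rot: [3.142, 0.0, 1.214]
ft_force: [0.0, 0.6, -0.1]
opening: 0.369
grip_force: 0.0
```

>>> jog_arm --motion '[[[0,0,0],0],[[0,0,0],0],[[0,0,0],0],[[0,0,0],0],[[0,0,0],0]]'

```text
t: 21.35
eef_pos: [464.9, -237.3, 36.6]
tcp_rot: [3.141, 0.0, 1.214]
ft_force: [-0.1, -0.1, 0.6]
opening: 0.772
grip_force: 0.0
```

>>> jog_arm --motion '[[[0,0,6],0],[[0,0,12],0],[[0,0,18],0],[[0,0,22],0],[[0,0,24],0]]'

```text
t: 21.85
eef_pos: [464.7, -237.2, 12.0]
tcp_rot: [-3.141, -0.0, 1.214]
ft_force: [-0.0, -0.1, -0.1]
opening: 0.8
grip_force: 0.0
```

>>> jog_arm --motion '[[[0,0,3],0],[[0,0,6],0],[[0,0,9],0],[[0,0,12],0],[[0,0,14],0]]'

```text
t: 22.35
eef_pos: [464.9, -237.3, -1.6]
tcp_rot: [-3.142, 0.0, 1.214]
ft_force: [-0.6, 0.1, 0.4]
opening: 0.797
grip_force: 0.0
```

>>> jog_arm --motion '[[[0,0,2],0],[[0,0,4],0],[[0,0,6],0],[[0,0,8],0],[[0,0,8],0]]'

```text
t: 22.85
eef_pos: [464.8, -237.2, -9.6]
tcp_rot: [-3.141, -0.0, 1.214]
ft_force: [-0.1, -0.6, 0.5]
opening: 0.805
grip_force: 0.0
```

>>> jog_arm --motion '[[[0,0,1],0],[[0,0,2],0],[[0,0,2],0]]'

```text
t: 23.15
eef_pos: [464.9, -237.3, -11.5]
tcp_rot: [-3.142, 0.0, 1.214]
ft_force: [0.1, -0.2, -0.4]
opening: 0.801
grip_force: 0.0
```

>>> jog_arm --motion '[[[0,0,1],0],[[0,0,2],0],[[0,0,2],0]]'

```text
t: 23.45
eef_pos: [464.8, -237.2, -13.5]
tcp_rot: [-3.141, 0.0, 1.214]
ft_force: [0.5, -0.2, -0.4]
opening: 0.801
grip_force: 0.0
```

>>> jog_arm --motion '[[[0,0,1],0],[[0,0,1],0]]'

```text
t: 23.65
eef_pos: [464.9, -237.3, -13.7]
tcp_rot: [3.141, 0.0, 1.214]
ft_force: [-1.9, 0.9, 9.7]
opening: 0.801
grip_force: 5.3
```

>>> jog_arm --motion '[[[0,0,1],0],[[0,0,1],0]]'

```text
t: 23.85
eef_pos: [465.0, -237.3, -13.8]
tcp_rot: [3.141, 0.0, 1.214]
ft_force: [-5.1, 2.9, 25.2]
opening: 0.797
grip_force: 12.6
```

>>> jog_arm --motion '[[[0,0,1],0],[[0,0,1],0]]'

```text
t: 24.05
eef_pos: [465.0, -237.3, -13.9]
tcp_rot: [3.14, 0.0, 1.214]
ft_force: [-8.3, 3.9, 40.5]
opening: 0.799
grip_force: 19.9
```

Bench contact at reported z = -13.7, so the tips are 13.6 mm above the reported TCP. I rise so that the grasp point is 30 mm up, then close.

>>> jog_arm --motion '[[[0,0,-5],0],[[0,0,-10],0],[[1,0,-14],0],[[1,0,-14],0]]' --grip 1

```text
t: 24.45
eef_pos: [465.5, -236.4, -2.0]
tcp_rot: [3.141, 0.0, 1.214]
ft_force: [-0.8, 0.5, -0.7]
opening: 0.518
grip_force: 0.0
```

>>> jog_arm --motion '[[[0,0,0],0],[[0,0,0],0],[[0,0,0],0],[[0,0,0],0],[[0,0,0],0]]'

```text
t: 24.95
eef_pos: [465.1, -236.3, -2.5]
tcp_rot: [-3.141, -0.0, 1.214]
ft_force: [0.3, -0.4, -3.1]
opening: 0.108
grip_force: 30.0
```

>>> jog_arm --motion '[[[0,0,0],0],[[0,0,0],0],[[0,0,0],0],[[0,0,0],0]]'

```text
t: 25.35
eef_pos: [465.1, -236.3, -2.5]
tcp_rot: [-3.141, -0.0, 1.214]
ft_force: [-1.1, -0.6, -2.0]
opening: 0.104
grip_force: 30.0
```

Gripped: opening 0.104 equals the 10 mm rib, at 30 N. I lift it.

>>> jog_arm --motion '[[[0,0,-10],0],[[0,0,-30],0],[[0,0,-60],0],[[0,0,-95],0],[[0,0,-130],0]]'

```text
t: 25.85
eef_pos: [464.9, -236.0, 129.4]
tcp_rot: [-3.141, -0.0, 1.214]
ft_force: [0.5, -0.8, -5.4]
opening: 0.106
grip_force: 30.0
```

>>> jog_arm --motion '[[[0,0,-20],0],[[0,0,-30],0],[[0,0,-30],0]]'

```text
t: 26.15
eef_pos: [465.5, -236.4, 158.7]
tcp_rot: [3.14, 0.001, 1.214]
ft_force: [0.1, 0.2, -6.0]
opening: 0.104
grip_force: 30.0
```

Run:
```python
from h import *
W=read_camera('wrist');s=state();e=s['eef_pos'];yaw=s['tcp_rot'][2];print(e,yaw,s['opening'],s['ft_force'],s['moment'])
m=gmask(W);n,l,st,ce=cv2.connectedComponentsWithStats(m);print([st[k].tolist() for k in range(1,n) if st[k][4]>200])
b=np.array([e[0]-29*np.cos(yaw),e[1]-29*np.sin(yaw)])
for P in((80,-15,67),(80,15,67),(72,0,62),(29,0,44),(-80,15,7),(-80,-15,7)): print(P,proj(W,w([P],[b[0],b[1],yaw])[0]+[0,0,e[2]+2.5]).round())
```

```text
[ 465.05599918 -236.15333581  157.52836223] 1.21382244433478 0.10227954429938116 [-0.65114619  0.45054861 -5.53779794] [-0.02611426 -0.11597317 -0.00841323]
[[242, 162, 75, 141, 5967], [112, 195, 67, 83, 1768], [263, 330, 33, 32, 961]]
(80, -15, 67) [316. 204.]
(80, 15, 67) [238. 204.]
(72, 0, 62) [277. 220.]
(29, 0, 44) [277. 289.]
(-80, 15, 7) [257. 394.]
(-80, -15, 7) [299. 394.]
```

Lifted cleanly: 5.5 N, no moment. I carry it over the jig.

>>> jog_arm --motion '[[[20,-2,0],-0.03],[[55,-5,0],-0.08],[[95,-9,0],-0.14],[[135,-12,0],-0.2],[[174,-16,0],-0.26]]'

```text
t: 26.7
eef_pos: [510.7, -66.1, 156.0]
tcp_rot: [-3.139, -0.0, 1.476]
ft_force: [1.2, -0.5, -4.7]
opening: 0.102
grip_force: 30.0
```

Run:
```python
from h import *
s=state();e=s['eef_pos'];yaw=s['tcp_rot'][2];t=w([[29,0,0]],J)[0];d=t-e;print(e,yaw,s['opening'],"shift",d[0]*np.cos(yaw)+d[1]*np.sin(yaw),d[0]*np.sin(yaw)-d[1]*np.cos(yaw),"turn",yaw-J[2])
```

```text
[510.68100564 -66.07070591 156.02622283] 1.475903832127928 0.10179892109099925 shift 235.18282329646027 41.09298381921445 turn -0.33609616787207197
```

>>> jog_arm --motion '[[[45,8,0],-0.08],[[92,16,0],-0.17],[[140,24,0],-0.25],[[180,31,0],-0.31],[[206,36,0],-0.338]]'

```text
t: 27.2
eef_pos: [566.5, 136.6, 155.7]
tcp_rot: [-3.139, -0.001, 1.816]
ft_force: [0.8, -0.9, -3.5]
opening: 0.104
grip_force: 30.0
```

Run:
```python
from h import *
W=read_camera('wrist');T=read_camera('top');S=read_camera('scene')
s=state();e=s['eef_pos'];yaw=s['tcp_rot'][2];t=w([[29,0,0]],J)[0];d=t-e;print(e,yaw,s['opening'],"shift",d[0]*np.cos(yaw)+d[1]*np.sin(yaw),d[0]*np.sin(yaw)-d[1]*np.cos(yaw),"turn",yaw-J[2])
# refine jig: rail edges in wrist rows, end stop etc.
def jf(X): d=X[:2]-np.array(J[:2]); return np.round([d@[np.cos(J[2]),np.sin(J[2])],d@[-np.sin(J[2]),np.cos(J[2])]],1)
for r in(30,60,90,110):
    row=cv2.GaussianBlur(W["img"],(3,3),0)[r].sum(1)/3.; g=np.diff(row.astype(float))
    k=[c for c in range(120,480) if abs(g[c])>14 and abs(g[c])==max(abs(g[c-3:c+4]))]
    print(r,[(c,jf(at(W,(c+.5,r),76)).tolist(),jf(at(W,(c+.5,r),18)).tolist(),round(g[c])) for c in k])
i=W['img'].astype(int);m=((i[...,2]>120)&(i[...,1]<80)&(i[...,0]<80)).astype(np.uint8)
n,l,st,ce=cv2.connectedComponentsWithStats(m);print([(st[k].tolist(),jf(at(W,ce[k],86))) for k in range(1,n) if st[k][4]>60])
for p in(T,S):
  i=p['img'].astype(int);m=((i[...,2]>120)&(i[...,1]<80)&(i[...,0]<80)).astype(np.uint8)
  n,l,st,ce=cv2.connectedComponentsWithStats(m);print([(ce[k].round(1),jf(at(p,ce[k],86))) for k in range(1,n) if st[k][4]>25])
```

```text
[566.20881906 135.23506603 155.5609614 ] 1.8143358404801477 0.10482727565602823 shift 26.223776449858317 14.412797951733095 turn 0.0023358404801476773
30 [(142, [148.8, 117.0], [162.3, 140.0], 21), (213, [148.5, 63.0], [161.9, 74.2], -37), (268, [148.5, 21.5], [161.9, 23.5], 39), (325, [148.7, -21.4], [162.1, -28.9], -40), (374, [149.0, -58.5], [162.5, -74.1], 35), (408, [149.3, -84.2], [162.9, -105.6], -20), (412, [149.4, -87.3], [162.9, -109.3], 18)]
60 [(134, [127.9, 125.6], [136.7, 150.6], -19), (138, [127.9, 122.5], [136.7, 146.8], 22), (201, [127.7, 73.4], [136.4, 86.9], -26), (221, [127.6, 57.9], [136.4, 68.0], 49), (343, [127.9, -36.2], [136.8, -47.0], -19), (361, [128.0, -50.2], [136.9, -64.0], -53), (372, [128.1, -58.7], [137.0, -74.4], 40), (398, [128.3, -78.9], [137.3, -99.0], -20)]
90 [(134, [105.9, 128.3], [109.9, 153.9], 22), (216, [105.8, 62.9], [109.7, 74.1], -37), (259, [105.8, 28.9], [109.8, 32.5], 22), (269, [105.8, 21.0], [109.8, 22.8], 39), (323, [106.0, -21.7], [110.0, -29.3], -27), (331, [106.0, -28.1], [110.1, -37.0], -23), (370, [106.3, -59.0], [110.3, -74.7], 30), (392, [106.4, -76.4], [110.5, -96.1], 19)]
110 [(132, [90.7, 131.9], [91.3, 158.2], 24), (217, [90.6, 62.9], [91.2, 74.0], -44), (269, [90.7, 21.1], [91.3, 22.9], 43), (322, [90.9, -21.6], [91.5, -29.1], -45), (368, [91.1, -58.6], [91.8, -74.3], 37), (382, [91.2, -69.9], [91.9, -88.1], -22), (386, [91.2, -73.2], [92.0, -92.1], 19)]
[([202, 43, 31, 39, 748], array([124.1,  62.6])), ([533, 170, 18, 20, 127], array([  35.6, -205.8]))]
[(array([270.9, 190.1]), array([-126. ,   64.7]))]
[]
```

>>> jog_arm --motion '[[[13,7,0],0],[[24,13,0],0.002],[[26,14,10],0.002],[[26,14,25],0.002],[[26,14,40],0.002]]'

```text
t: 27.85
eef_pos: [574.0, 162.2, 116.4]
tcp_rot: [-3.141, 0.0, 1.81]
ft_force: [0.4, 0.4, -4.4]
opening: 0.1
grip_force: 30.0
```

>>> jog_arm --motion '[[[0,0,6],0],[[0,0,12],0],[[0,0,15],0],[[0,0,15],0],[[0,0,15],0]]'

```text
t: 28.35
eef_pos: [574.5, 162.4, 103.0]
tcp_rot: [3.141, 0.0, 1.81]
ft_force: [-0.4, -0.1, -4.4]
opening: 0.106
grip_force: 30.0
```

Run:
```python
from h import *
W=read_camera('wrist');S=read_camera('scene');T=read_camera('top')
s=state();e=s['eef_pos'];yaw=s['tcp_rot'][2];t=w([[29,0,0]],J)[0];d=t-e;print(e,s['tcp_rot'],s['opening'],s['ft_force'],s['moment'],"shift",d[0]*np.cos(yaw)+d[1]*np.sin(yaw),d[0]*np.sin(yaw)-d[1]*np.cos(yaw))
for p,roi in((S,(270,200,360,275)),(T,(170,160,280,215))):
    l,t,r,b=roi; m=gmask(p); m2=np.zeros_like(m); m2[t:b,l:r]=m[t:b,l:r]; ys,xs=np.where(m2); print("obs",len(xs),[xs.min(),ys.min(),xs.max(),ys.max()] if len(xs) else '')
    for z in(101,):
        A=np.vstack([proj(p,X+[0,0,z]) for P in BR for X in w(P,J)]);print("pred",A.min(0).round(1),A.max(0).round(1))
        for P in((-80,15,0),(-80,-15,0),(80,15,0),(80,15,67)): print(P,proj(p,w([P],J)[0]+[0,0,z]).round(1))
    if len(xs):
        for c in range(l,r,4):
            k=np.where(m2[:,c])[0]
            if len(k): print(c,k.min(),k.max(),end='; ')
        print()
    cv2.imwrite("pics/end_%d.png"%p["shot"],p["img"])
```

```text
[574.42964729 162.44526743 103.03607248] [3.14084505e+00 1.64587355e-04 1.80981116e+00] 0.10630326177906084 [ 0.36242471 -0.24288755 -4.64359525] [ 0.07485378 -0.16601333  0.04762969] shift 1.7983047595249162 -0.13502223735253727
obs 428 [np.int64(281), np.int64(239), np.int64(347), np.int64(263)]
pred [280.4 239.9] [349.7 266.6]
(-80, 15, 0) [283.7 241.3]
(-80, -15, 0) [280.4 250.8]
(80, 15, 0) [342.4 256.7]
(80, 15, 67) [345.5 244.1]
282 240 248; 286 241 249; 290 241 250; 294 242 252; 298 243 253; 302 245 254; 306 246 248; 334 252 262; 338 248 263; 342 243 255; 346 248 256; 
obs 281 [np.int64(225), np.int64(165), np.int64(250), np.int64(181)]
pred [180.  164.1] [249.7 189.4]
(-80, 15, 0) [249.7 175.4]
(-80, -15, 0) [247.1 164.6]
(80, 15, 0) [190.9 189.4]
(80, 15, 67) [186.4 185.7]
226 170 181; 230 169 180; 234 168 179; 238 168 178; 242 167 177; 246 166 176; 250 171 175;
```

>>> jog_arm --motion '[[[0.5,0,2],0],[[1,0,4],0],[[1,0,4.5],0],[[1,0,4.5],0],[[1,0,4.5],0]]'

```text
t: 29.0
eef_pos: [574.0, 163.4, 98.1]
tcp_rot: [3.142, 0.0, 1.81]
ft_force: [1.3, 0.0, -4.7]
opening: 0.104
grip_force: 30.0
```

Run:
```python
from h import *
W=read_camera('wrist');S=read_camera('scene');s=state();print(s['t'],s['eef_pos'],s['tcp_rot'],s['opening'],s['grip_force'],s['ft_force'])
i=W['img'].astype(int);m=((i[...,2]>120)&(i[...,1]<80)&(i[...,0]<80)).astype(np.uint8)
n,l,st,ce=cv2.connectedComponentsWithStats(m);print([st[k].tolist() for k in range(1,n) if st[k][4]>60])
for th in(0,.1): print(th,[proj(W,X).round().tolist() for X in w([[125+13,-40+r*np.cos(th)-2*np.sin(th),82+r*np.sin(th)+2*np.cos(th)] for r in(86,110)],J)])
mm=gmask(S);ys,xs=np.where(mm[200:275,270:360]);print(xs.min()+270,ys.min()+200,xs.max()+270,ys.max()+200)
print(job_done())
```

```text
29.1 [574.03485326 163.37848061  98.12295141] [3.14155275e+00 1.30724413e-04 1.80980595e+00] 0.10136050745451294 29.999212324619293 [-0.06263146  0.07009138 -4.92659248]
[[157, 68, 42, 47, 1294]]
0 [[198.0, 68.0], [157.0, 68.0]]
0.1 [[195.0, 66.0], [151.0, 65.0]]
281 240 347 264
the job is handed in; nothing more can be done
None
```

I handed the job in at 29 s. By my measurements, both straps are latched shut and the green bracket is held level over the middle of the rail, upright toward the end stop, with about 25 mm of air under its foot; finding where the fingertips really were took one press on the bench that peaked at 40.5 N against the 40 N limit, at the fingertips, not the gripper body.

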